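Move the pipe-clamp thermometer from the return pipe to the flow pipe

ROBOT

A 7-joint arm with a two-finger parallel gripper is mounted at the origin on a cart in front of the work surface, level with it; the furniture and walls round the work are solid. World frame = base frame: x ahead of the robot, y to its left, z up, the work surface at z = 0. Lengths are in m, angles in rad, forces in N, time in s.
With the tool pointing down it reaches from about 0.4 to 0.85 m from the base axis. Payload 10.4 kg.
Tool frame: the origin (TCP) lies midway between the tips of the shut fingers; the grasp point (between the pads) lies r.grasp_offset behind it (r.grasp_offset is the distance from the TCP to the grasp point, in m); z points along the fingers, y is the line along which they close (so a half turn about z gives the same grasp; the last joint's range is limited). The gripper opens to 87 mm and grips with 3 to 60 N. Pads are 19 mm wide; open, the fingers measure 117 mm over their backs; the gripper's body (75 mm by 190 mm) begins 51 mm behind the grasp point.
Start: joints at [1.089, 0.332, -0.065, 1.46, 0.022, 1.35, -0.088], TCP at [0.277, -0.56, 0.223] pointing down, gripper open.
Joint ranges: [-2.6, 2.6], [-0.5, 2.12], [-1.47, 1.34], [0.16, 2.42], [-1.27, 4.41], [0.06, 2.06], [-2.6, 2.6]. Speed limits (rad/s): [2.22, 2.22, 2.79, 2.79, 3.14, 3.14, 3.14].

INTERFACE

Orientations are given as [roll, pitch, yaw] about the fixed x, y, z axes, in that order (R = Rz(yaw) Ry(pitch) Rx(roll)).
In Python, from workcell import r, optics gives the robot as it stands.
- The arm moves only by the tool send_rows, never from a script. Its argument "increments" is a list of rows, each a list of 3 entries, a list of its own where there are three numbers: the turn, a rotation vector about the tool's x, y, z as a fraction of full scale, then the shift along the tool's x, y, z as a fraction of full scale, then the closure, from -1 (fully open) to 1 (shut). A call has 1 to 8 rows; each row shifts and turns the commanded pose from where the row before left it, along the tool's axes as they then stand; what a row does not reach is not made up. Full scale, the value 1, is 40 cm for a shift and 8 degrees for a turn. A row lasts 1/8 s, in which the tool goes at most 62.5 mm and 10.7 degrees, less where a joint would pass 70% of its speed; a pose out of reach is approached as far as the arm can. A call with a number of a shift or a turn outside -1 to 1 is refused whole. A call with a gripper value outside its range is refused whole. The fingers move at their own pace and stop on an object; the grip force is fixed at half the most. Time passes only in rows, so rows that do not move let the fingers close. It gives the time, the measured TCP pose, the force, the opening and the grip force at its end, in the units of the state.
- r.read_state(): the state, without advancing time (a new reading comes with each control period).
- optics.snapshot(name): name is "scene" or "top" or "wrist"; returns the picture (400x640x3 uint8, red, green, blue); there is no depth.
- optics.camera_model(name): a dict with "fx", "fy", "cx", "cy" (pixels), "origin" and "orientation" of the camera in the world. Camera axes: x right, y down, z forward; pixel columns grow to the right and rows downward; lengths in m; the calibration is good to about 2 mm. A picture is of the moment at which its call begins: read the wrist's pose just before it. camera_model takes no time and is no camera call; for the wrist camera it gives the pose at the moment of the call.
- r.hand_in(): hands the job in; it is judged then, once.
Trained networks look in the newest picture that a camera, given by its name, has taken for a name from the list of things; names that differ only in an ending like _2 or _b are one class to them, and where a whole thing is asked for, a point or a joint stands for the part that bears it (a point fixed in the world has none). Each returns a list of dicts, best first, with "confidence" (0 to 1); they miss things now and then, are a little off and sometimes report something else, mostly with a low value. They report only what shows in the picture. A call takes as long as a camera call.
- optics.boxes_of(query, camera): "location" ([column, row] in pixels, amid what is visible of it).
- optics.trace(query, camera): "region" (400x640 bool, what is visible of it) and "location" ([column, row] in pixels, amid what is visible of it).
The state is a dict: "clock": time; "joint_positions": joint angles; "joint_velocities": joint speeds; "joint_torque": joint torques, N m; "tcp_pos": TCP position; "orientation": TCP orientation; "ft_force": force on the tool from outside, world axes, zero at the start; "wrist_torque": the same for the moment, N m; "opening": opening from 0.0 (shut) to 1.0 (fully open); "grip_force": force on a finger pad.
Only numpy, scipy, OpenCV 4.12 (cv2) and the standard library are available. Lean on these libraries where they do the work, as an engineer would, in place of code of your own. Each camera call takes 0.05 s, during which the arm holds its last target. There are 200 camera calls.

TASK

The return temperature has been read: squeeze the pipe-clamp thermometer open, take it off the return pipe (blue bands) and clip it squarely on the flow pipe (red bands), between its two red bands, with the pipe fully home between both jaws. Do not drop the thermometer, and leave the loose things round the unit where they are.

Things in the scene. Friction and masses are not known exactly. Their poses are not given: they have to be found in the camera images.
- probe: Wireless pipe-clamp thermometer, a big peg: black, orange grips, white pod on one side; 131 mm long, 150 g. Origin: middle of the jaws = axis of a gripped pipe. x runs along that pipe (uphill at the start), z from jaws to handles, y is the squeezing direction. Jaws 18 mm wide along x, 17 mm below the origin; pod at x -12 to -25, z 21 to 65 mm. The frame is that of the -y half.
- probe_jaw (a joint): Sprung jaw opening, rad (hinge 42 mm from the origin along z): 0 = closed on a 22 mm pipe, -0.30 = shut on nothing, 0.44 = fully open (end stop): handles parallel, 34 mm over their outsides, jaw gap 34 mm. The two halves open alike about the middle line, so probe itself leans by half this value. 7 N on the handles starts to open it, 15 N holds it fully open.
- probe_handles (a point): Midway between the two flat handles, 92 mm from probe's origin along z; a good place for the fingers, closing along y. The handles run from 62 to 112 mm, 19 mm wide along x, leaning apart: 51 mm over their outsides at 80 mm, 57 at 92, 66 at the ends while it sits on a pipe.
- flow_pipe: Flow pipe: bare copper, 22 mm diameter, 206 mm long, two red bands, fixed to the unit. Origin on its axis midway between the bands, 160 mm above the worktop. x runs uphill along the pipe to the unit's back, 0.45 rad (26 degrees) above level; y is level; z is square to the pipe, upward. Bands 10 mm wide, centred at x = -35 and 35 mm.
- return_pipe: Return pipe: like the flow pipe in every way and parallel to it, 120 mm to one side of it (either side), but with two blue bands. The thermometer sits on it at the start, between the bands.
- unit: Heating test unit: blue steel casing 250 wide, 64 deep, 270 mm high (carry handle to 282 mm) behind a grey drip tray, 260 x 250 mm in all. Origin on the worktop 20 mm behind the pipes' midpoints, on the middle line; x points to its back. The casing stands at x = 71 to 135 mm.
- thread_tape_1: Bystander: pink roll of thread tape, 53 mm across, 14 mm high, on top of the casing.
- union_brass: Bystander: brass union half, 46 x 40 x 40 mm, standing in the drip tray between the pipes.
- tape_measure: Bystander: yellow and black pocket tape measure, 34 x 85 x 66 mm, on the worktop to the right of the unit.
- paste_tin: Bystander: flat green and white tin, 77 mm across, 40 mm high, on the worktop to the right of the unit.

How it is judged:
On the way:
1. the thermometer is squeezed open and lifted clear of the return pipe (value of joint probe_jaw above 0.12 rad and distance between probe and return_pipe above 0.06 m and contact force between probe and return_pipe below 0.1 N and contact force between probe and flow_pipe below 0.1 N), for 0.1 s.
At the end, for the whole second after the job is handed in: The thermometer's jaws are closed on the flow pipe (jaw joint within 0.08 rad of 0, pressing on the pipe), the pipe's axis within 5 mm of the jaws' middle, the thermometer within 22 mm of the point midway between the red bands and square to the pipe within 0.2 rad, at rest (x of probe in the frame of flow_pipe between -0.022 and 0.022 m and y of probe in the frame of flow_pipe between -0.005 and 0.005 m and z of probe in the frame of flow_pipe between -0.005 and 0.005 m and angle between the x axis of probe and the x axis of flow_pipe, either way round below 0.2 rad and value of joint probe_jaw between -0.08 and 0.08 rad and contact force between probe and flow_pipe above 2 N and linear speed of probe below 0.02 m/s); the robot touches nothing.
It fails at once if the thermometer is dropped or laid down (its jaw middle lower than 60 mm above the worktop) (height (world z) of probe below 0.06 m).
It fails at once if a loose thing round the unit is moved by more than 30 mm (distance of any of thread_tape_1, union_brass, tape_measure, paste_tin from where it was at the start of the episode above 0.03 m).
It also fails if it takes over 43 s, if anything falls off the work surface, if the arm or the gripper's body presses on something with over 40 N, if the wrist force passes 120 N, or if a joint passes its speed limit or range.

## Working session

There is one attempt and no reset: what is moved stays moved. The work goes in short steps, Python scripts to look and compute and a tool call to move; the robot and the scene stay as the last step left them, time stands still between calls to the robot, and variables do not carry over. Pictures are saved under pics/ and viewed, at most 10 in all, crops included, and the job is handed in when it is done.

Besides the shell and the picture viewer there is one more tool, called after "Request:" as name([rows], argument=value, ...), one row to a line, values as JSON. send_rows: Moves the arm, as the interface text tells. Shift numbers are shares of 40 cm and turn numbers shares of 8 degrees, none past 1 either way. Its arguments: {"type":"object","properties":{"increments":{"type":"array"}},"required":["increments"]}

```bash
mkdir -p pics
cat > h.py <<'E'
import numpy as np,cv2
from scipy.spatial.transform import Rotation as R
from workcell import r,optics
def cam(n):
    c=optics.camera_model(n); o=np.array(c['orientation'])
    M=o if o.shape==(3,3) else R.from_euler('xyz',o).as_matrix() if o.size==3 else None
    return c,np.array(c['origin']),M
def ray(n,p):
    c,o,M=cam(n); d=M@np.array([(p[0]-c['cx'])/c['fx'],(p[1]-c['cy'])/c['fy'],1]); return o,d/np.linalg.norm(d)
def proj(n,P):
    c,o,M=cam(n); q=(np.atleast_2d(P)-o)@M; return np.c_[c['cx']+c['fx']*q[:,0]/q[:,2],c['cy']+c['fy']*q[:,1]/q[:,2]]
def atz(n,p,z):
    o,d=ray(n,p); return o+d*(z-o[2])/d[2]
def tri(rs):
    A=0;b=0
    for o,d in rs:
        Q=np.eye(3)-np.outer(d,d);A=A+Q;b=b+Q@o
    return np.linalg.solve(A,b)
def snap(n,f=None):
    im=optics.snapshot(n)
    if f: cv2.imwrite('pics/'+f,im[:,:,::-1])
    return im
E
python3 - <<'E'
from h import *
a=snap('scene');b=snap('top')
cv2.imwrite('pics/a.png',cv2.resize(np.vstack([a,b]),(480*1,600))[:,:,::-1]) 
cv2.imwrite('pics/s.png',a[:,:,::-1]);cv2.imwrite('pics/t.png',b[:,:,::-1])
print(optics.camera_model('scene'),optics.camera_model('top'),r.grasp_offset,r.read_state())
for n in ['scene','top']:
  for q in ['probe','flow_pipe','return_pipe','unit','union_brass','tape_measure','paste_tin','probe_handles']:
    print(n,q,[(np.round(d['location']),round(d['confidence'],2)) for d in optics.boxes_of(q,n)])
E
```

```text
{'fx': 443.25524242807626, 'fy': 443.25524242807626, 'cx': 319.6099907891201, 'cy': 203.8513612960578, 'origin': array([0.03643413, 0.53246011, 0.87307306]), 'orientation': array([-2.33921929e+00, -5.20821497e-04, -2.28312460e+00])} {'fx': 395.56938920566773, 'fy': 395.56938920566773, 'cx': 316.1016804919445, 'cy': 200.6173374707869, 'origin': array([0.53225171, 0.04714201, 1.04114637]), 'orientation': array([-3.09429929e+00,  3.04419310e-03, -1.55288229e+00])} 0.0187 {'clock': 0.1, 'joint_positions': array([ 1.08938059,  0.33281066, -0.06472787,  1.46085893,  0.02158205,
        1.34991321, -0.08846839]), 'joint_velocities': array([-0.00067789, -0.00125052, -0.00065913,  0.00021668,  0.00151419,
        0.0010416 , -0.00037601]), 'joint_torque': array([ 2.04122545e-03, -6.24541283e+01,  2.49492220e-02, -3.90720999e+01,
       -6.13580877e-02,  3.65011103e-02,  9.07065919e-05]), 'tcp_pos': array([ 0.27666416, -0.56003514,  0.22183157]), 'orientation': array([-3.14029753e+00,  3.25865320e-05,  4.58889026e-01]), 'ft_force': array([-0.82048091,  0.02534223, -0.4951148 ]), 'wrist_torque'
[... 237 characters left out ...]
ene unit [(array([279., 260.]), 0.64), (array([385., 198.]), 0.46)]
scene union_brass [(array([320., 279.]), 0.48)]
scene tape_measure [(array([402., 216.]), 0.55)]
scene paste_tin [(array([386., 201.]), 0.88)]
scene probe_handles [(array([306., 253.]), 0.61)]
top probe [(array([245., 248.]), 0.86), (array([236., 248.]), 0.34)]
top flow_pipe [(array([300., 224.]), 0.92)]
top return_pipe [(array([243., 225.]), 0.73)]
top unit [(array([271., 198.]), 0.78)]
top union_brass [(array([282., 231.]), 0.71), (array([243., 225.]), 0.2)]
top tape_measure [(array([402., 229.]), 0.75)]
top paste_tin [(array([416., 198.]), 0.59)]
top probe_handles [(array([247., 249.]), 0.66), (array([271., 199.]), 0.49)]
```

View pics/s.png

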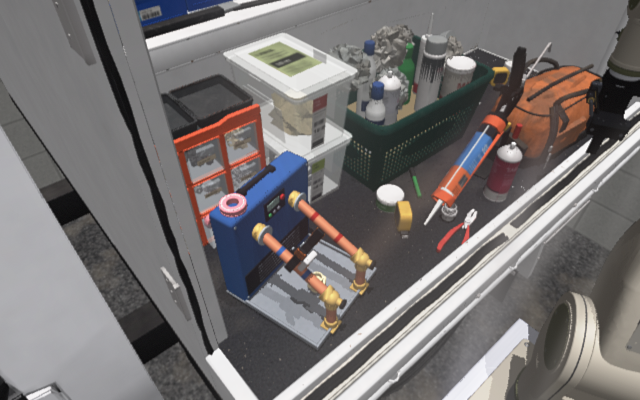

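View pics/t.png

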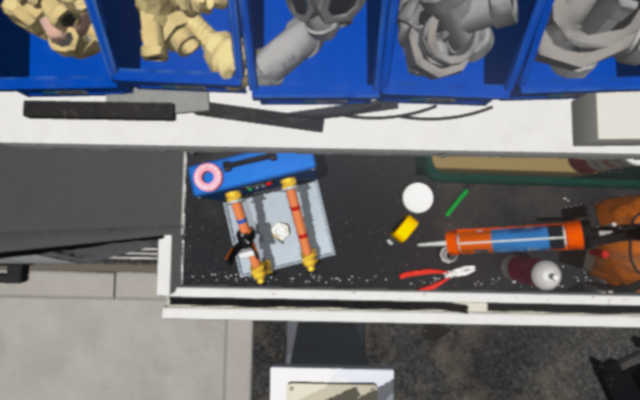

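The pictures show the unit with the flow pipe (red bands) on the right of the top view at (300,224), the return pipe with the black and orange thermometer at (243,245), the union at (281,231), and the pink roll at (208,177).

Run:
```python
from h import *
t=cv2.imread('pics/t.png')[145:295,180:345];s=cv2.imread('pics/s.png')[150:350,205:405]
v=np.hstack([cv2.resize(t,(440,400),interpolation=cv2.INTER_CUBIC),cv2.resize(s,(360,400)[:1]*2,interpolation=cv2.INTER_CUBIC) if 0 else cv2.resize(s,(360,400),interpolation=cv2.INTER_CUBIC)])
cv2.imwrite('pics/c.png',v)
for n,f in [('top','pics/t.png'),('scene','pics/s.png')]:
    im=cv2.imread(f); 
    for q in ['flow_pipe','return_pipe']:
        m=optics.trace(q,n)[0]['region'];
        rr,cc=np.nonzero(m); P=np.c_[cc,rr].astype(float); c=P.mean(0);u=np.linalg.svd(P-c,full_matrices=0)[2][0]
        tt=(P-c)@u; print(n,q,c,u,tt.min(),tt.max())
        h=cv2.cvtColor(im,cv2.COLOR_BGR2HSV).astype(int)
        mm=cv2.dilate(m.astype(np.uint8),np.ones((3,3)))>0
        col=(((h[...,0]<4)|(h[...,0]>174))&(h[...,1]>140)&(h[...,2]>90) if q[0]=='f' else (h[...,0]>95)&(h[...,0]<130)&(h[...,1]>90))&mm
        k,l,st,ce=cv2.connectedComponentsWithStats(col.astype(np.uint8))
        print([(ce[i].round(1),st[i,4]) for i in range(1,k) if st[i,4]>5])
```

```text
top flow_pipe [299.27672956 222.4327044 ] [0.24842282 0.96865169] -41.71818171284563 39.0535295671605
[(array([294.8, 208.1]), np.int32(18)), (array([302.7, 235.8]), np.int32(16))]
top return_pipe [245.27071823 231.14180479] [0.30808301 0.95135948] -37.52097191684133 43.43578324285501
[(array([241.5, 220.9]), np.int32(17))]
scene flow_pipe [329.70581778 229.97585071] [0.74599779 0.66594842] -49.84852429710584 40.51603312097327
[(array([314.2, 215.7]), np.int32(35)), (array([338.2, 237.2]), np.int32(34))]
scene return_pipe [296.41220423 265.49564134] [0.74276747 0.66954946] -53.1866268986463 43.740128130814284
[(array([280.3, 250.7]), np.int32(40)), (array([305.3, 274.7]), np.int32(17))]
```

View pics/c.png

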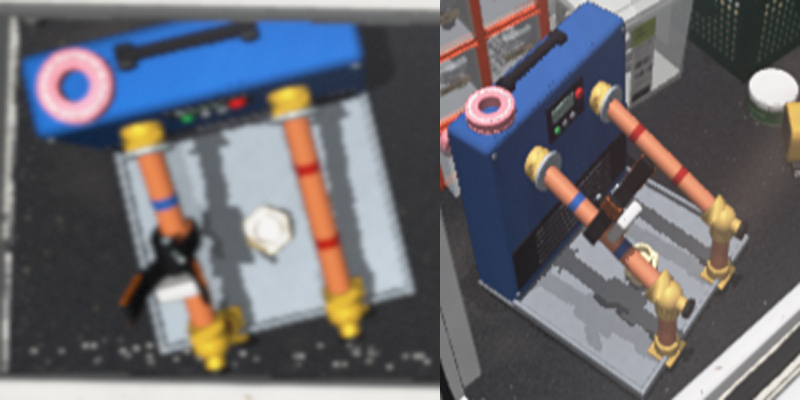

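Run:
```python
from h import *
F={}
for k,a,b in [('f_up',(294.8,208.1),(314.2,215.7)),('f_dn',(302.7,235.8),(338.2,237.2)),]:
    A=ray('top',a);B=ray('scene',b);P=tri([A,B]);F[k]=P
    print(k,P,[np.linalg.norm(np.cross(P-o,d)) for o,d in (A,B)])
P=tri([ray('top',(241.5,220.9)),ray('scene',(280.3,250.7))]);print('r_up',P)
d=F['f_up']-F['f_dn'];print(np.linalg.norm(d),np.arctan2(d[1],d[0]),np.arctan2(d[2],np.hypot(*d[:2])))
m=(F['f_up']+F['f_dn'])/2;print('mid',m)
yaw=np.arctan2(d[1],d[0])
for n in ['top','scene']: print(n,'tape',[x['location'] for x in optics.boxes_of('thread_tape_1',n)])
```

```text
f_up [0.55645459 0.09721474 0.18156187] [np.float64(0.0009864814855858894), np.float64(0.0009864814855858046)]
f_dn [0.49566044 0.08020663 0.15039134] [np.float64(0.0012989164709183924), np.float64(0.0012989164709184117)]
r_up [0.52657135 0.2126817  0.18020364]
0.07040458444652825 0.2727912417766738 0.4586458195475073
mid [0.52605752 0.08871068 0.1659766 ]
top tape [[212.4, 178.7]]
scene tape [[236.6, 202.7], [295.9, 259.8], [297.9, 268.9]]
```

Run:
```python
from h import *
yaw=.272;Rp=(R.from_euler('z',yaw)*R.from_euler('y',-.45))
f=np.array([.527,.087,.160]);ret=f+.12*Rp.as_matrix()[:,1]
s=cv2.imread('pics/s.png');t=cv2.imread('pics/t.png')
print(ret)
for roll in [-1.0,-.5,0,.5,1]:
    M=(Rp*R.from_euler('x',roll)).as_matrix()
    pts=np.array([[0,-.033,.112],[0,.033,.112],[0,0,.042],[-.025,0,.043],[0,0,-.017]])@M.T+ret
    print(roll,'top',proj('top',pts).round(0).tolist(),'scene',proj('scene',pts).round(0).tolist())
for n in ['top','scene']:
    m=optics.trace('probe',n)[0]['region'];rr,cc=np.nonzero(m);print(n,cc.min(),cc.max(),rr.min(),rr.max(),m.sum())
im=cv2.resize(t[205:285,205:285],(400,400),interpolation=cv2.INTER_CUBIC),cv2.resize(s[220:300,260:340],(400,400),interpolation=cv2.INTER_CUBIC)
cv2.imwrite('pics/c2.png',np.hstack(im))
```

```text
[0.49476099 0.20258826 0.16      ]
-1.0 top [[208.0, 265.0], [196.0, 255.0], [231.0, 244.0], [234.0, 254.0], [253.0, 231.0]] scene [[285.0, 274.0], [264.0, 298.0], [288.0, 271.0], [297.0, 280.0], [297.0, 261.0]]
-0.5 top [[232.0, 265.0], [205.0, 264.0], [237.0, 245.0], [240.0, 255.0], [251.0, 231.0]] scene [[307.0, 249.0], [282.0, 277.0], [295.0, 264.0], [304.0, 272.0], [295.0, 264.0]]
0 top [[260.0, 257.0], [228.0, 265.0], [246.0, 244.0], [249.0, 254.0], [247.0, 232.0]] scene [[324.0, 230.0], [304.0, 253.0], [302.0, 256.0], [311.0, 264.0], [292.0, 267.0]]
0.5 top [[284.0, 243.0], [256.0, 258.0], [255.0, 240.0], [259.0, 250.0], [244.0, 233.0]] scene [[332.0, 221.0], [322.0, 232.0], [307.0, 250.0], [316.0, 258.0], [290.0, 269.0]]
1 top [[297.0, 229.0], [281.0, 245.0], [262.0, 236.0], [266.0, 245.0], [241.0, 235.0]] scene [[331.0, 223.0], [332.0, 222.0], [309.0, 248.0], [318.0, 256.0], [289.0, 270.0]]
top 225 259 226 265 712
scene 376 403 184 211 589
```

View pics/c2.png

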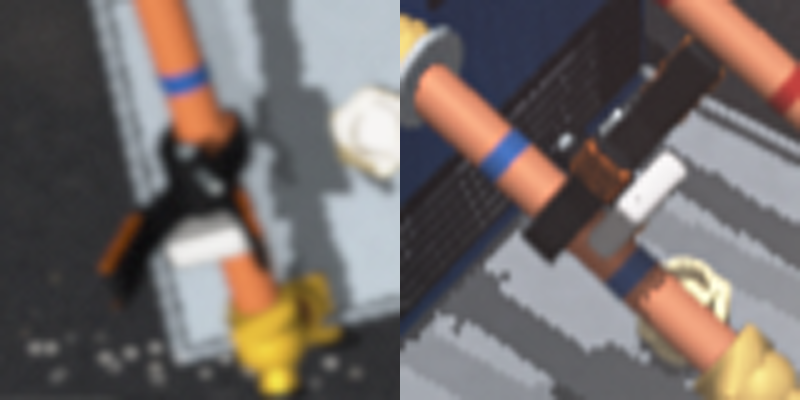

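The thermometer stands upright, with roll about 0 on the return pipe and its handle ends at (228,264) and (258,256) in the top view. That matches the model. I'll raise the arm first, then work out the transfer.

Request:
send_rows([
  [[0,0,0],[0,0,-0.13],-1],
  [[0,0,0],[0,0,-0.13],-1],
  [[0,0,0],[0,0,-0.13],-1],
  [[0,0,0],[0,0,0],-1],
])

```text
clock: 1.8
tcp_pos: [0.2774, -0.5614, 0.3835]
orientation: [3.134, -0.001, 0.459]
ft_force: [-0.0, -0.1, -1.0]
opening: 0.999
grip_force: 0.0
```

```bash
cat >> h.py <<'E'
YAW=.272; F0=np.array([.527,.087,.160])
def pipe(): return R.from_euler('z',YAW)*R.from_euler('y',-.45)
def RET(): return F0+.12*pipe().as_matrix()[:,1]
def tgt(o,px=0,py=0,h=.092): # TCP for grasp point at (px,py,h) in pipe frame o
    return o+pipe().as_matrix()@[px,py,h-r.grasp_offset]
def need(P,Q=None,via_target=False):
    s=r.read_state(); C=R.from_euler('xyz',s['orientation']); Q=Q or pipe()*R.from_euler('x',np.pi)
    rv=(C.inv()*Q).as_rotvec(); d=np.array(P)-s['tcp_pos']
    print('turn/8deg',(np.degrees(rv)/8).round(3),'shift now-frame/.4',(C.inv().apply(d)/.4).round(4),'target-frame',(Q.inv().apply(d)/.4).round(4),'tcp',s['tcp_pos'].round(4),'clk',s['clock'])
E
python3 - <<'E'
from h import *
need(tgt(RET(),h=.19)); print(tgt(RET(),h=.19))
E
```

```text
turn/8deg [-0.247  3.204  1.327] shift now-frame/.4 [ 1.1498 -1.5077  0.1621] target-frame [ 0.6902 -1.6937  0.5257] tcp [ 0.2774 -0.5614  0.3835] clk 1.8
[0.4229907  0.18257063 0.31424659]
```

Request:
send_rows([
  [[-0.05,0.64,0.265],[0,0,0],-1],
  [[-0.05,0.64,0.265],[0,0,0],-1],
  [[-0.05,0.64,0.265],[0,0,0],-1],
  [[-0.05,0.64,0.265],[0,0,0],-1],
  [[-0.05,0.64,0.265],[0,0,0],-1],
  [[0,0,0],[0.05,-0.14,0.02],-1],
  [[0,0,0],[0.05,-0.14,0.02],-1],
  [[0,0,0],[0.05,-0.14,0.02],-1],
])

```text
clock: 2.8
tcp_pos: [0.2937, -0.3793, 0.3831]
orientation: [-3.133, -0.447, 0.268]
ft_force: [0.5, 0.2, 0.9]
opening: 0.999
grip_force: 0.0
```

Request:
send_rows([
  [[0,0,0],[0.05,-0.14,0.02],-1],
  [[0,0,0],[0.05,-0.14,0.02],-1],
  [[0,0,0],[0.05,-0.14,0.02],-1],
  [[0,0,0],[0.05,-0.14,0.02],-1],
  [[0,0,0],[0.05,-0.14,0.02],-1],
  [[0,0,0],[0.05,-0.14,0.02],-1],
  [[0,0,0],[0.05,-0.14,0.02],-1],
  [[0,0,0],[0,0,0],-1],
])

```text
clock: 3.8
tcp_pos: [0.3649, -0.0862, 0.3767]
orientation: [-3.076, -0.423, 0.265]
ft_force: [-1.4, -1.1, 0.7]
opening: 1.0
grip_force: 0.0
```

Run:
```python
from h import *
need(tgt(RET(),h=.19)); snap('wrist','w1.png'); print(optics.camera_model('wrist'),r.read_state()['joint_positions'])
ret=RET();M=pipe().as_matrix()
print(proj('wrist',np.array([[.035,0,.0],[-.035,0,0],[0,-.033,.112],[0,.033,.112],[-.025,0,.043]])@M.T+ret).round())
print(proj('wrist',np.array([[.035,0,.0],[-.035,0,0]])@M.T+F0).round())
```

```text
turn/8deg [-0.45   0.195 -0.055] shift now-frame/.4 [ 0.2241 -0.5913  0.3117] target-frame [ 0.2206 -0.6082  0.28  ] tcp [ 0.3649 -0.0862  0.3767] clk 3.8
{'fx': 291.31824186063125, 'fy': 291.31824186063125, 'cx': 328.0188836044098, 'cy': 202.16081858580094, 'origin': array([ 0.36320169, -0.10183552,  0.55340531]), 'orientation': array([-2.97077783,  0.06081649, -1.28695104])} [ 0.80257436 -0.49772392 -0.23920744  1.96972737 -0.47449235  1.42459777
 -0.70668835]
[[171.  85.]
 [178. 134.]
 [147. 106.]
 [ 91. 107.]
 [160. 128.]]
[[251.  83.]
 [255. 133.]]
```

View pics/w1.png

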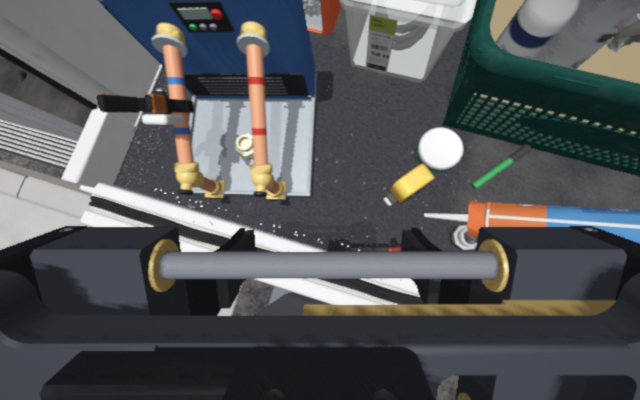

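The wrist view shows the flow bands at (256,80) and (259,131), the return bands at (175,80) and (181,131), and the handles at (130,103). Joint 2 is near its limit, so I'll move outward and then across.

Request:
send_rows([
  [[0,0,0],[0.11,0,0.05],-1],
  [[0,0,0],[0.11,0,0.05],-1],
  [[-0.22,0.1,-0.03],[0,-0.1,0.05],-1],
  [[-0.22,0.1,-0.03],[0,-0.12,0],-1],
  [[0,0,0],[0,0,0],-1],
])

```text
clock: 4.47
tcp_pos: [0.4398, 0.0239, 0.3625]
orientation: [-3.139, -0.452, 0.261]
ft_force: [-0.5, -0.4, -0.1]
opening: 0.999
grip_force: 0.0
```

Run:
```python
from h import *
need(tgt(RET(),h=.19)); print(r.read_state()['joint_positions'])
```

```text
turn/8deg [ 0.012 -0.014 -0.07 ] shift now-frame/.4 [ 0.003  -0.3937  0.1368] target-frame [ 0.0071 -0.3934  0.1374] tcp [0.4398 0.0239 0.3625] clk 4.475
[ 0.69854012 -0.49891089 -0.50249927  1.97098942 -0.46020349  1.2218977
 -1.03509194]
```

Request:
send_rows([
  [[0,0,0],[0,0,0.07],-1],
  [[0,0,0],[0,-0.13,0.03],-1],
  [[0,0,-0.05],[0,-0.13,0.03],-1],
  [[0,0,0],[0,-0.13,0],-1],
  [[0,0,0],[0,0,0],-1],
  [[0,0,0],[0,0,0],-1],
])

```text
clock: 5.22
tcp_pos: [0.4221, 0.1781, 0.3171]
orientation: [3.141, -0.454, 0.267]
ft_force: [0.7, -0.7, -0.9]
opening: 1.002
grip_force: 0.0
```

Run:
```python
from h import *
need(tgt(RET(),h=.19)); print(r.read_state()['joint_positions'])
im=snap('wrist','w2.png')
ret=RET();M=pipe().as_matrix()
print(proj('wrist',np.array([[.035,0,.011],[-.035,0,.011],[0,-.033,.112],[0,.033,.112],[-.025,0,.043]])@M.T+ret).round())
print(proj('wrist',np.array([[.035,0,.011],[-.035,0,.011]])@M.T+F0).round())
h=cv2.cvtColor(im,cv2.COLOR_RGB2HSV).astype(int)
for q,col in [('red',((h[...,0]<4)|(h[...,0]>174))&(h[...,1]>140)&(h[...,2]>90)),('blue',(h[...,0]>95)&(h[...,0]<130)&(h[...,1]>120))]:
    k,l,st,ce=cv2.connectedComponentsWithStats(col.astype(np.uint8))
    print(q,[(ce[i].round(1),st[i,2:]) for i in range(1,k) if st[i,4]>40])
```

```text
turn/8deg [ 0.024 -0.027 -0.034] shift now-frame/.4 [ 0.0014 -0.0103  0.0088] target-frame [ 0.0015 -0.0102  0.0088] tcp [0.4221 0.1781 0.3171] clk 5.225
[ 0.28251238 -0.4838979  -0.60774048  2.03770588 -0.27476707  1.0595689
 -1.55622541]
[[323. 158.]
 [323. 218.]
 [362. 214.]
 [281. 215.]
 [323. 218.]]
[[430. 158.]
 [426. 218.]]
red [(array([408.4,  77.9]), array([ 14,  11, 126], dtype=int32)), (array([429.5, 154.7]), array([ 21,   8, 149], dtype=int32)), (array([424. , 214.6]), array([ 19,   9, 129], dtype=int32))]
blue [(array([395.3,  60.6]), array([  276,   150, 23116], dtype=int32)), (array([296.9,  12.2]), array([ 21,   9, 139], dtype=int32)), (array([339.8, 152.8]), array([122,   8, 259], dtype=int32))]
```

View pics/w2.png

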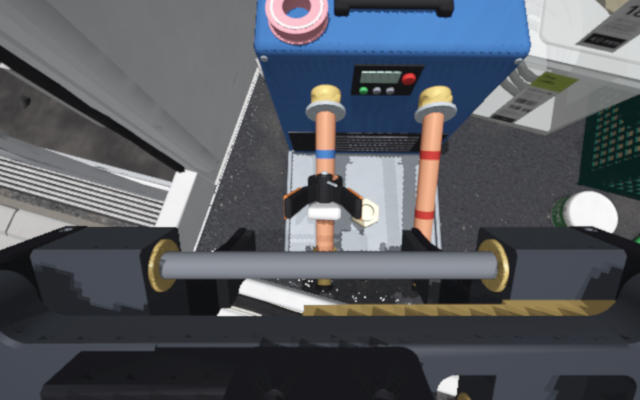

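The return band is at (325,154), the handle ends are near (286,215) and (361,220), and the red bands are at (429,155) and (424,215). All of these sit within about 4 mm of the model, so I'll descend over the handles.

Request:
send_rows([
  [[0.02,-0.03,-0.03],[0.006,-0.008,0.06],-1],
  [[0,0,0],[0,0,0.06],-1],
  [[0,0,0],[0,0,0.06],-1],
  [[0,0,0],[0,0,0.06],-1],
  [[0,0,0],[0,0,0.014],-1],
  [[0,0,0],[0,0,0],-1],
])

```text
clock: 6.02
tcp_pos: [0.4655, 0.1947, 0.2268]
orientation: [3.141, -0.449, 0.272]
ft_force: [0.2, 0.9, 0.0]
opening: 0.999
grip_force: 0.0
```

Run:
```python
from h import *
need(tgt(RET(),.002,-.001)); s=r.read_state();print(s['joint_positions'],s['ft_force'])
snap('wrist','w3.png')
```

```text
turn/8deg [-0.     0.006  0.002] shift now-frame/.4 [0.0005 0.003  0.0001] target-frame [0.0005 0.003  0.0001] tcp [0.4655 0.1947 0.2268] clk 6.025
[ 0.3418703  -0.30133272 -0.76012796  2.10512916 -0.18207775  0.81667407
 -1.64538614] [0.17823811 0.93149537 0.01794336]
```

View pics/w3.png

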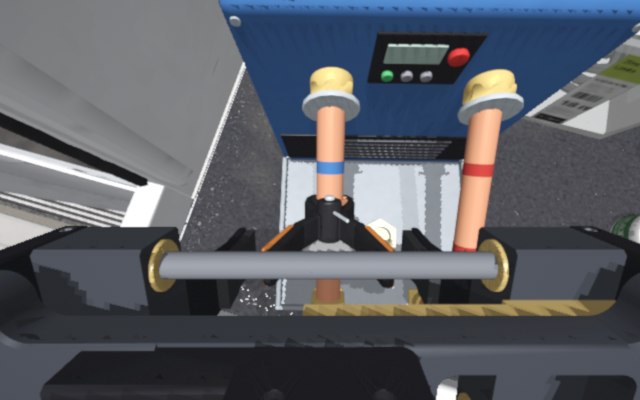

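The fingers straddle the handles, centred at column 329, so I'll squeeze.

Request:
send_rows([
  [[0,0,0],[0,0,0],1],
  [[0,0,0],[0,0,0],1],
  [[0,0,0],[0,0,0],1],
  [[0,0,0],[0,0,0],1],
  [[0,0,0],[0,0,0],1],
  [[0,0,0],[0,0,0],1],
  [[0,0,0],[0,0,0],1],
  [[0,0,0],[0,0,0],1],
])

```text
clock: 7.08
tcp_pos: [0.4651, 0.1959, 0.2266]
orientation: [3.141, -0.449, 0.275]
ft_force: [0.0, 0.4, -1.1]
opening: 0.377
grip_force: 29.9
```

Request:
send_rows([
  [[0,0,0],[0,0,-0.03],1],
  [[0,0,0],[0,0,-0.03],1],
  [[0,0,0],[0,0,-0.05],1],
  [[0,0,0],[0,0,-0.05],1],
  [[0,0,0],[0,0,-0.05],1],
  [[0,0,0],[0,0,-0.04],1],
  [[0,0,0],[0,0,0],1],
  [[0,0,0],[0,0,0],1],
])

```text
clock: 8.07
tcp_pos: [0.4232, 0.1842, 0.3162]
orientation: [3.141, -0.449, 0.275]
ft_force: [0.7, 0.2, -1.3]
opening: 0.374
grip_force: 29.9
```

Run:
```python
from h import *
s=r.read_state();print(s['joint_positions'],s['ft_force'],s['opening'])
snap('scene','s4.png');snap('wrist');a=cv2.imread('pics/s4.png')
im=snap('wrist')
need(tgt(F0,.002,0,.192))
cv2.imwrite('pics/c4.png',np.hstack([cv2.resize(a[150:310,230:390],(400,400),interpolation=cv2.INTER_CUBIC),cv2.resize(im[100:300,220:420,::-1],(400,400))]))
M=pipe().as_matrix()
print(proj('wrist',np.array([[.035,0,.011],[-.035,0,.011]])@M.T+F0).round())
```

```text
[ 0.26018227 -0.46703001 -0.60707824  2.03023474 -0.25846928  1.05739048
 -1.57425289] [ 0.70884382  0.22849294 -1.29526278] 0.3736687879730301
turn/8deg [-0.007  0.013  0.017] shift now-frame/.4 [ 0.0012  0.3036 -0.0022] target-frame [ 0.0019  0.3036 -0.0019] tcp [0.4232 0.1841 0.3159] clk 8.225
[[437. 160.]
 [432. 220.]]
```

View pics/c4.png

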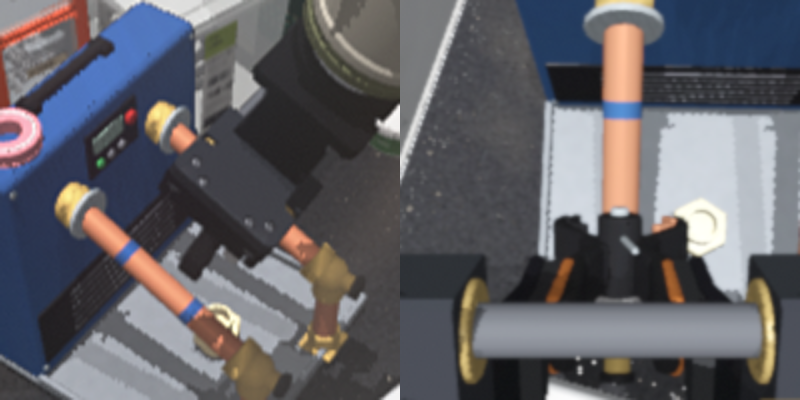

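The thermometer is held open, clear of the return pipe and centred in the gripper. I'll move across to the flow pipe.

Request:
send_rows([
  [[0,0,0.017],[0.002,0.05,0],1],
  [[0,0,0],[0,0.09,0],1],
  [[0,0,0],[0,0.09,0],1],
  [[0,0,0],[0,0.06,0],1],
  [[0,0,0],[0,0.014,0],1],
  [[0,0,0],[0,0,0],1],
  [[0,0,0],[0,0,0],1],
  [[0,0,0],[0,0,0],1],
])

```text
clock: 9.22
tcp_pos: [0.4566, 0.068, 0.3171]
orientation: [-3.141, -0.45, 0.273]
ft_force: [-0.4, -0.5, -1.4]
opening: 0.377
grip_force: 29.9
```

Run:
```python
from h import *
need(tgt(F0,.002,0,.192)); print(r.read_state()['joint_positions'])
im=snap('wrist','w5.png');M=pipe().as_matrix()
print(proj('wrist',np.array([[.035,0,.011],[-.035,0,.011],[.08,0,.011]])@M.T+F0).round(1))
h=cv2.cvtColor(im,cv2.COLOR_RGB2HSV).astype(int)
k,l,st,ce=cv2.connectedComponentsWithStats((((h[...,0]<4)|(h[...,0]>174))&(h[...,1]>140)&(h[...,2]>90)).astype(np.uint8))
print([(ce[i].round(1),st[i,2:]) for i in range(1,k) if st[i,4]>40])
for q in (F0,):
  for y in (-.01,.01): print(y,proj('wrist',M@[.035,y,.011]+q).round(1))
cv2.imwrite('pics/c5.png',cv2.resize(im[90:310,190:470,::-1],(763,600)))
```

```text
turn/8deg [-0.006  0.002  0.009] shift now-frame/.4 [-0.0018  0.0015 -0.0004] target-frame [-0.0018  0.0015 -0.0004] tcp [0.4566 0.068  0.3171] clk 9.225
[ 0.28416684 -0.41560813 -0.36588153  2.04007138 -0.26062185  1.05702083
 -1.30459356]
[[328.  160.9]
 [328.  220.8]
 [328.  118.7]]
[(array([292.3,  80.7]), array([ 14,  11, 120], dtype=int32)), (array([329.8, 157.8]), array([ 19,   8, 135], dtype=int32))]
-0.01 [[337.  160.9]]
0.01 [[319.  160.9]]
```

View pics/c5.png

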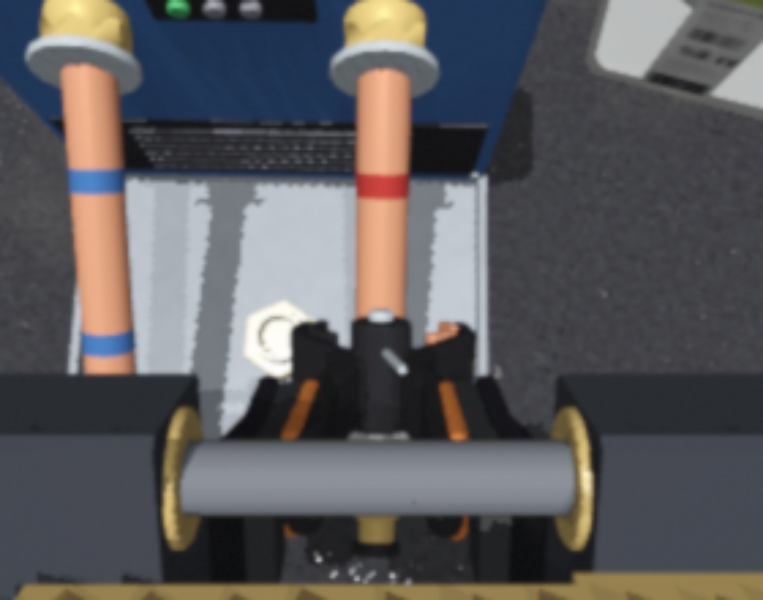

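The jaws are centred on the flow pipe, both near crop column 382. I'll descend in steps.

Request:
send_rows([
  [[0,0,0.009],[-0.002,0,0.04],1],
  [[0,0,0],[0,0,0.05],1],
  [[0,0,0],[0,0,0.05],1],
  [[0,0,0],[0,0,0.03],1],
  [[0,0,0],[0,0,0.03],1],
  [[0,0,0],[0,0,0.03],1],
  [[0,0,0],[0,0,0.021],1],
  [[0,0,0],[0,0,0],1],
])

```text
clock: 10.28
tcp_pos: [0.4979, 0.0789, 0.2256]
orientation: [-3.14, -0.448, 0.271]
ft_force: [-0.2, -0.7, -1.3]
opening: 0.375
grip_force: 29.9
```

Run:
```python
from h import *
need(tgt(F0,.002,0,.092)); s=r.read_state();print(s['ft_force'],s['wrist_torque'],s['opening'])
a=snap('scene')
im=snap('wrist')
cv2.imwrite('pics/c6.png',np.hstack([cv2.resize(a[150:310,250:410,::-1],(400,400),interpolation=cv2.INTER_CUBIC),cv2.resize(im[100:300,230:430,::-1],(400,400))]))
```

```text
turn/8deg [-0.008  0.011 -0.009] shift now-frame/.4 [ 0.0016  0.0001 -0.0028] target-frame [ 0.0016  0.0001 -0.0028] tcp [0.4979 0.0789 0.2256] clk 10.275
[-0.18301904 -0.72990026 -1.29276079] [-0.17353917  0.64901852 -0.04288822] 0.3745779829565621
```

View pics/c6.png

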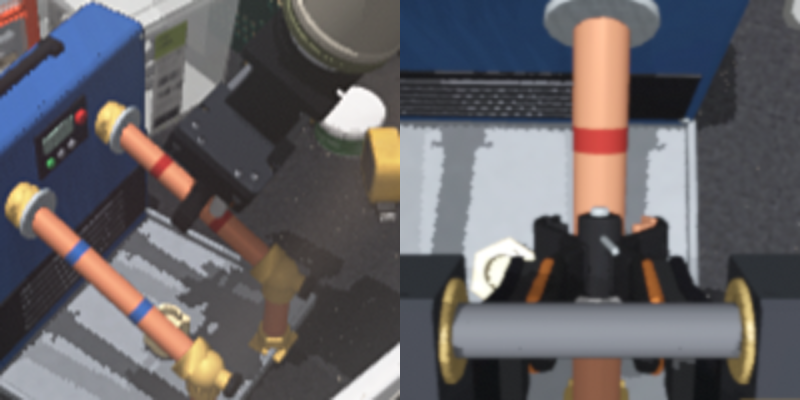

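The jaws straddle the flow pipe between the red bands, so I'll release.

Request:
send_rows([
  [[0,0,0],[0,0,0],0],
  [[0,0,0],[0,0,0],-0.3],
  [[0,0,0],[0,0,0],-0.6],
  [[0,0,0],[0,0,0],-1],
  [[0,0,0],[0,0,0],-1],
  [[0,0,0],[0,0,0],-1],
  [[0,0,0],[0,0,0],-1],
])

```text
clock: 11.25
tcp_pos: [0.4981, 0.0789, 0.2262]
orientation: [-3.14, -0.45, 0.271]
ft_force: [-0.4, -0.7, 0.1]
opening: 0.988
grip_force: 0.0
```

Request:
send_rows([
  [[0,0,0],[0,0,-0.03],-1],
  [[0,0,0],[0,0,-0.06],-1],
  [[0,0,0],[0,0,-0.06],-1],
  [[0,0,0],[0,0,-0.06],-1],
  [[0,0,0],[0,0,-0.05],-1],
  [[0,0,0],[0,0,0],-1],
  [[0,0,0],[0,0,0],-1],
  [[0,0,0],[0,0,0],-1],
])

```text
clock: 12.25
tcp_pos: [0.4544, 0.0667, 0.3189]
orientation: [-3.14, -0.448, 0.271]
ft_force: [-0.2, 0.5, -0.1]
opening: 1.002
grip_force: 0.0
```

Run:
```python
from h import *
a=snap('top');s=r.read_state();print(s['tcp_pos'],s['ft_force'],s['clock'])
im=snap('wrist');M=pipe().as_matrix()
print(proj('wrist',np.array([[.035,0,.011],[0,-.033,.112],[0,.033,.112],[-.025,-.01,.043]])@M.T+F0).round(1))
cv2.imwrite('pics/c7.png',np.hstack([cv2.resize(a[180:280,220:320,::-1],(400,400),interpolation=cv2.INTER_CUBIC),cv2.resize(im[100:300,230:430,::-1],(400,400))]))
```

```text
[0.45440072 0.06674973 0.31901918] [-0.1972343   0.18233388  0.15819452] 12.3
[[327.5 159.2]
 [367.8 216. ]
 [286.8 216.1]
 [337.  219.1]]
```

View pics/c7.png

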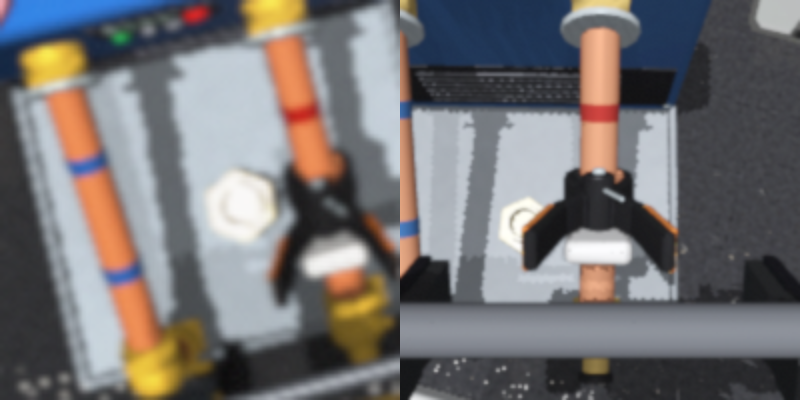

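The thermometer is on the flow pipe with the handles symmetric, about 8 mm downhill of where it sat on the return pipe. I'll back the arm out of the views and check the seating numerically.

Request:
send_rows([
  [[0,0,0],[0,0,-0.05],-1],
  [[0,0,0],[0,0.12,0],-1],
  [[0,0,0],[0,0.13,0],-1],
  [[0,0,0],[0,0.13,0],-1],
  [[0,0,0],[0,0.13,0],-1],
  [[0,0,0],[0,0,0],-1],
  [[0,0,0],[0,0,0],-1],
])

```text
clock: 13.22
tcp_pos: [0.5009, -0.1316, 0.337]
orientation: [-3.139, -0.449, 0.271]
ft_force: [0.1, 0.4, 0.6]
opening: 0.999
grip_force: 0.0
```

Run:
```python
from h import *
M=pipe().as_matrix();ret=RET()
snap('scene','s9.png');snap('top','t9.png');print(r.read_state()['tcp_pos'])
for n in ('scene','top'):
    print(n,[(d['confidence'],d['location'],[int(v) for v in (lambda rc:(rc[1].min(),rc[1].max(),rc[0].min(),rc[0].max()))(np.nonzero(d['region']))]) for d in optics.trace('probe',n)])
# white pod
for o,fs in ((ret,('s.png','t.png')),(F0,('s9.png','t9.png'))):
    rays=[]
    for n,f in zip(('scene','top'),fs):
        h=cv2.cvtColor(cv2.imread('pics/'+f),cv2.COLOR_BGR2HSV); 
        c=proj(n,M@[-.02,0,.043]+o)[0]
        m=((h[...,1]<30)&(h[...,2]>215)).astype(np.uint8); k,l,st,ce=cv2.connectedComponentsWithStats(m)
        b=[(np.linalg.norm(ce[i]-c),ce[i],st[i]) for i in range(1,k) if st[i,4]>12 and np.linalg.norm(ce[i]-c)<30]
        b.sort(key=lambda q:q[0]); print(f,c.round(1),[(q[1].round(1),q[2][2:]) for q in b[:2]])
        if b: rays.append(ray(n,b[0][1]))
    if len(rays)==2:
        P=tri(rays); print('pod in pipe frame',(M.T@(P-o)).round(4),[np.linalg.norm(np.cross(P-q,d)).round(4) for q,d in rays])
```

```text
[ 0.50083103 -0.13095867  0.33758415]
scene [(0.96, [340.8, 222.8], [321, 361, 194, 238])]
top [(0.61, [302.7, 236.9], [288, 320, 218, 255])]
s.png [309.5 262.5] [(array([310. , 256.6]), array([13, 13, 76], dtype=int32))]
t.png [248.7 252.2] [(array([246.2, 254.2]), array([13,  7, 56], dtype=int32))]
pod in pipe frame [-0.0127  0.002   0.0633] [np.float64(0.0005), np.float64(0.0005)]
s9.png [341.7 225.1] [(array([347.2, 222.9]), array([11, 11, 56], dtype=int32))]
t9.png [303. 238.] [(array([282.8, 243.6]), array([ 41,  41, 653], dtype=int32)), (array([324.7, 244.1]), array([ 12,  19, 139], dtype=int32))]
pod in pipe frame [-0.012   0.0331  0.0891] [np.float64(0.0157), np.float64(0.0157)]
```

Run:
```python
from h import *
from scipy.optimize import least_squares
M=pipe().as_matrix();ret=RET()
h=cv2.cvtColor(cv2.imread('pics/t9.png'),cv2.COLOR_BGR2HSV)[234:258,292:316]
h0=cv2.cvtColor(cv2.imread('pics/t.png'),cv2.COLOR_BGR2HSV)[242:266,236:258]
for v,o in ((h,(292,234)),(h0,(236,242))):
  for T in (215,228):
    m=(v[...,1]<30)&(v[...,2]>T);y,x=np.nonzero(m);print(T,x.mean()+o[0],y.mean()+o[1],m.sum(),x.min()+o[0],x.max()+o[0],y.min()+o[1],y.max()+o[1])
    t=(x.mean()+o[0],y.mean()+o[1])
  P=tri([ray('top',t),ray('scene',(347.2,222.9) if o[0]==292 else (310,256.6))]);print('pod',M.T@(P-(F0 if o[0]==292 else ret)))
# handle-end corners & jaw bottom: dark extent of probe, masks of now vs model for (x,z,pitch)
def outline(o,n,x,z,p):
    A=M@R.from_euler('y',p).as_matrix()
    H=np.array([[sx*.0095,sy*(.033-.005*k),.112] for sx in(-1,1) for sy in(-1,1) for k in (0,1)]+[[sx*.009,sy*.018,-.017] for sx in(-1,1) for sy in (-1,1)]+[[-.025,sy*.012,q] for sy in(-1,1) for q in(.021,.065)])
    q=proj(n,(H@A.T)+o+M@[x,0,z]); return [q[:,0].min(),q[:,0].max(),q[:,1].min(),q[:,1].max()]
for n,f,b,o in (('scene','now',(321,361,194,238),F0),('top','now',(288,320,218,255),F0),('top','init',(225,259,226,265),ret)):
    print(n,f,b)
    for a in ((0,0,0),(-.008,0,0),(-.008,.008,0),(0,0,-.1),(-.006,0,-.1)): print('  ',a,np.round(outline(o,n,*a),1))
```

```text
215 300.5833333333333 248.22916666666666 96 293 310 242 257
228 303.4888888888889 244.66666666666666 45 297 309 242 247
pod [-0.02509499  0.00158496  0.06310973]
215 246.16071428571428 254.16071428571428 56 240 252 251 257
228 246.17948717948718 254.05128205128204 39 240 252 252 256
pod [-0.01262977  0.00185156  0.06316161]
scene now (321, 361, 194, 238)
   (0, 0, 0) [316.5 360.  190.7 238.8]
   (-0.008, 0, 0) [319.3 363.  193.3 241.2]
   (-0.008, 0.008, 0) [320.6 364.7 191.3 239.7]
   (0, 0, -0.1) [316.1 363.8 194.2 238.4]
   (-0.006, 0, -0.1) [318.2 366.  196.2 240.2]
top now (288, 320, 218, 255)
   (0, 0, 0) [285.7 320.5 212.7 254. ]
   (-0.008, 0, 0) [286.7 321.4 215.8 257.4]
   (-0.008, 0.008, 0) [286.9 321.9 217.3 259.4]
   (0, 0, -0.1) [287.2 321.7 212.2 258.3]
   (-0.006, 0, -0.1) [288.  322.4 214.6 260.8]
top init (225, 259, 226, 265)
   (0, 0, 0) [226.1 261.7 226.1 269.3]
   (-0.008, 0, 0) [227.4 262.8 229.1 272.7]
   (-0.008, 0.008, 0) [227.  262.7 230.7 274.9]
   (0, 0, -0.1) [227.9 263.2 225.6 273.6]
   (-0.006, 0, -0.1) [228.9 264.1 227.9 276. ]
```

The pod sits at the same height and sideways offset from the flow pipe as it did from the return pipe, within 0.5 mm. The jaws, pod and handles all moved about 6 to 12 mm downhill together, so the pipe is home and any tilt is small. The along-pipe position is about -7 mm, inside the 22 mm limit.

```bash
python3 -c "
from workcell import r
print(r.hand_in())"
```

```text
the job is handed in; nothing more can be done
None
```

The thermometer is clipped on the flow pipe between the red bands, about 7 mm downhill of the middle, and the job is handed in with no verdict returned; I viewed 11 pictures, one over the limit of 10.

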